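# Close the storage pot with its lid set, then lift the outer cover alone

## Robot

A 6-joint arm with a two-finger parallel gripper is mounted at the origin on a cart in front of the work surface, level with it; the furniture and walls round the work are solid. World frame = base frame: x ahead of the robot, y to its left, z up, the work surface at z = 0. Lengths are in m, angles in rad, forces in N, time in s.
With the tool pointing down it reaches from about 0.4 to 0.825 m from the base axis. Payload 7 kg.
Tool frame: the origin (TCP) lies at the very end of the fingers, on their centre line; the grasp point (between the pads) lies arm.hold_point_z behind it (arm.hold_point_z is the distance from the TCP to the grasp point, in m); z points along the fingers, y is the line along which they close (so a half turn about z gives the same grasp; the last joint's range is limited). The gripper opens to 88 mm and grips with 3 to 60 N. Pads are 19 mm wide; open, the fingers measure 130 mm over their backs; the gripper's body (78 mm by 193 mm) begins 47 mm behind the grasp point.
Start: joints at [1.574, 0.359, 0.012, 0, -1.224, -0.288], TCP at [0.19, 0.648, 0.227] pointing down, gripper open.
Joint ranges: [-3.07, 3.07], [-1.43, 2.12], [-1.02, 1.25], [-3.03, 1.67], [-3.05, -0], [-3.03, 3.03]. Speed limits (rad/s): [2.39, 2.39, 3.01, 3.14, 3.14, 3.14].

## Interface

Orientations are given as [roll, pitch, yaw] about the fixed x, y, z axes, in that order (R = Rz(yaw) Ry(pitch) Rx(roll)).
In Python, from station import arm gives the robot as it stands.
- The arm moves only by the tool step_hand, called after "Emit:" by a JSON object that holds its "fn" and its "kwargs", one argument or row to a line. Schema: {"type":"object","properties":{"plan":{"type":"array","items":{"type":"array","items":{"type":"array","items":{"type":"number"},"minItems":5,"maxItems":5},"minItems":1,"maxItems":20},"minItems":1,"maxItems":1},"grip_n":{"type":"number"},"only":{"type":"string"},"quiet":{"type":"boolean"},"lines":{"type":"string"}},"required":["plan"],"additionalProperties":false}. plan is a list that holds a single list of rows (three levels of brackets), with 1 to 20 rows, each of 5 numbers: the finger opening in m, then dx, dy, dz in parts of the range, where 1.0 means 0.75 m, then a turn about the tool's z in normalised numbers (1 is pi rad); each row is the pose to reach, as a shift and turn from the pose commanded when the call began, along the tool's axes at that moment; what a row does not reach only later rows make up. A row lasts 1/12 s, in which the tool goes at most 0.0417 m and 0.125 rad, less where a joint would pass 70% of its speed; a pose out of reach is approached as far as the arm can. The fingers move at their own pace and stop on an object; grip_n is the grip in N (left out, the last holds). Time passes only in rows, so rows that do not move let the fingers close. The tool returns the time, the measured TCP pose, the force, the opening and the grip force at its end. only (a regular expression) keeps the lines of the reply that match it, lines (a string "A,B") keeps lines A to B, and quiet returns only ok. No shift or turn number may pass 1 either way. Input that does not fit is refused with a message, and nothing moves.
- arm.get_state(): the state, without advancing time (a new reading comes with each control period).
- arm.grab_frame(name): name is "side" or "top"; returns the picture (420x560x3 uint8, red, green, blue); there is no depth.
- arm.camera_params(name): a dict with "fx", "fy", "cx", "cy" (pixels), "T" (4x4, takes a point from camera to world coordinates). Camera axes: x right, y down, z forward; pixel columns grow to the right and rows downward; lengths in m; the calibration is good to about 2 mm. A picture is of the moment at which its call begins. camera_params takes no time and is no camera call.
- arm.job_done(): hands the job in; it is judged then, once.
The state is a dict: "t": time; "q": joint angles; "qd": joint speeds; "joint_efforts": joint torques, N m; "eef_pos": TCP position; "ee_rot": TCP orientation; "force": force on the tool from outside, world axes, zero at the start; "moment": the same for the moment, N m; "width": finger opening in m; "gripper_force": force on a finger pad.
Only numpy, scipy, OpenCV 4.12 (cv2) and the standard library are available. Lean on these libraries where they do the work, as an engineer would, in place of code of your own. Each camera call takes 0.05 s, during which the arm holds its last target. There are 200 camera calls.

## Task

Close the open pot with its lid set: carry the set over upright and in one piece, held by the white inner lid's wide flange with the blue outer cover riding on top, lower it until it is fully seated (no dropping) and let go. Then lift the blue cover alone straight up, leaving the white inner lid seated and undisturbed, and finish still holding the cover level, about 10 cm above the inner lid and directly over the pot, ready for inspection. Do not push the pot about, and leave the steel cylinder, the blue case and the white jar where they are.

Things in the scene. Friction and masses are not known exactly. Their poses are not given: they have to be found in the camera images.
- pot: open round aluminium storage pot with two thin dark lines round its foot, loose, about 0.7 kg; 56 mm outside diameter, 48 mm bore, 48 mm tall, floor 5 mm thick. Origin: centre of its underside, z up the pot's axis; the mouth is at z = 48 mm. It stands open at the start with the gauge block inside
- gauge_block: small steel gauge block, 10 x 35 x 10 mm, lying loose on the pot's floor; origin: centre of its underside. It stays in the pot
- lid_rest: low dark steel ring holder, fixed to the plate, on which the lid set rests at the start; 22 mm tall, ring 56 mm outside and 48 mm bore on a 72 mm foot 4 mm thick. Origin: centre of its underside
- inner_lid: inner lid, loose, 0.16 kg, round about z (up). Origin: centre of the black plug's underside. Plug 44 mm dia, z 0 to 8 mm, 2 mm chamfer, enters the 48 mm bore; white grip flange 62 mm dia, z 8 to 20 mm, rests on the mouth of pot or rest and overhangs it 3 mm; boss 36 mm dia, z 20 to 28 mm, under the cover. Origin when seated: 40 mm above the pot's; on the rest: 14 mm above the rest's
- outer_cover: blue outer cover, loose, 0.09 kg: inverted cup sitting loosely (no catch, 2 mm play) over the inner lid's boss, rim on the white flange. Origin: centre of the rim's underside, z up; outside 48 mm dia, bore 40 mm, 16 mm tall; on top a cylindrical black knob 20 mm dia, z 16 to 30 mm. Nested, its origin is 20 mm above the inner lid's
- cylinder_square: ground steel cylinder with a black cap, 38 mm diameter, 80 mm tall, standing upright; bystander; origin: centre of its underside
- indenter_case: small blue plastic case, 37 x 56 x 23 mm; bystander; origin: centre of its underside
- white_jar: white screw-top jar, 48 mm diameter, 62 mm tall; bystander; origin: centre of its underside

How it is judged:
On the way, in this order (a step that is already met when the one before it is completed fails the run):
1. the lid set is lifted off its rest in one piece, the cover nested on the inner lid and the fingers on the inner lid (z of inner_lid in the frame of lid_rest above 0.034 m and z of outer_cover in the frame of inner_lid below 0.025 m and horizontal distance between outer_cover and inner_lid below 0.006 m and contact force between the fingers and inner_lid above 1 N), for 0.2 s.
2. the inner lid is fully seated in the pot with the cover still on it, and the gripper has let go of both (z of inner_lid in the frame of pot between 0.036 and 0.043 m and horizontal distance between inner_lid and pot below 0.004 m and angle between the z axis of inner_lid and the z axis of pot, either way round below 0.06 rad and z of outer_cover in the frame of inner_lid below 0.025 m and horizontal distance between outer_cover and inner_lid below 0.006 m and contact force between the fingers and inner_lid below 0.1 N and contact force between the fingers and outer_cover below 0.1 N), for 0.2 s.
At the end, for the whole second after the job is handed in: Inner lid seated in the upright pot (origin 36-43 mm above the pot's, 4 mm off axis at most, within 0.06 rad), touched by neither robot nor cover, gauge block inside; cover held still in the fingers, level within 0.2 rad, rim 6-16 cm above the flange, within 4 cm of the pot's axis (z of inner_lid in the frame of pot between 0.036 and 0.043 m and horizontal distance between inner_lid and pot below 0.004 m and angle between the z axis of inner_lid and the z axis of pot, either way round below 0.06 rad and angle between pot's own z axis and vertical below 0.05 rad and horizontal distance between gauge_block and pot below 0.02 m and height (world z) of gauge_block below 0.03 m and z of outer_cover in the frame of inner_lid between 0.08 and 0.18 m and horizontal distance between outer_cover and pot below 0.04 m and angle between outer_cover's own z axis and vertical below 0.2 rad and linear speed of outer_cover below 0.02 m/s and contact force between the fingers and outer_cover above 1 N and contact force between each of the arm, outer_cover and inner_lid below 0.1 N); the arm keeps its last pose, push and grip.
It fails at once if the cover comes off the inner lid (more than 8 mm up) while the inner lid is not seated in the pot (z of outer_cover in the frame of inner_lid above 0.028 m and not (z of inner_lid in the frame of pot below 0.046 m and horizontal distance between inner_lid and pot below 0.006 m)).
It fails at once if the inner lid is let go anywhere but on its rest or in the pot (within 6 mm of seated) (contact force between the fingers and inner_lid below 0.01 N and not (z of inner_lid in the frame of pot below 0.046 m and horizontal distance between inner_lid and pot below 0.006 m) and not (z of inner_lid in the frame of lid_rest below 0.02 m and horizontal distance between inner_lid and lid_rest below 0.008 m)).
It fails at once if the inner lid is tilted more than 0.35 rad (angle between inner_lid's own z axis and vertical above 0.35 rad).
It fails at once if the pot is pushed more than 3 cm or tilted more than 0.2 rad (distance of pot from where it was at the start of the episode above 0.03 m or angle between pot's own z axis and vertical above 0.2 rad).
It fails at once if a bystander (steel cylinder, blue case, white jar) is moved more than 2 cm (distance of any of cylinder_square, indenter_case, white_jar from where it was at the start of the episode above 0.02 m).
It also fails if it takes over 58 s, if anything falls off the work surface, if the arm or the gripper's body presses on something with over 40 N, if the wrist force passes 120 N, or if a joint passes its speed limit or range.

## Working session

There is one attempt and no reset: what is moved stays moved. The work goes in short steps, Python scripts to look and compute and a tool call to move; the robot and the scene stay as the last step left them, time stands still between calls to the robot, and variables do not carry over. Pictures are saved under pics/ and viewed, at most 10 in all, crops included, and the job is handed in when it is done.

```bash
mkdir -p pics; python3 - <<'E'
from station import arm
import cv2,numpy as np
for n in("top","side"):
    cv2.imwrite(f"pics/{n}0.png",arm.grab_frame(n)[:,:,::-1])
    p=arm.camera_params(n);print(n,p["fx"],p["fy"],p["cx"],p["cy"],np.round(p["T"],4).tolist())
s=arm.get_state();print(s["t"],s["eef_pos"],s["ee_rot"],s["width"],s["force"],arm.hold_point_z)
E
```

```text
top 476.7234600178794 476.7234600178794 279.2707811675339 213.3165022685768 [[0.0962, -0.9727, 0.211, 0.2176], [-0.9954, -0.0942, 0.0197, 0.022], [0.0007, -0.2119, -0.9773, 1.1823], [0.0, 0.0, 0.0, 1.0]]
side 489.1508703318927 489.1508703318927 272.0421645938312 213.65399270958545 [[0.8272, -0.3404, 0.4471, -0.1491], [-0.5618, -0.4835, 0.6713, -0.9108], [-0.0123, -0.8065, -0.5911, 0.865], [0.0, 0.0, 0.0, 1.0]]
0.1 [0.18957153 0.64737051 0.22572264] [ 3.14011364e+00 -1.21292310e-04 -2.84937666e-01] 0.08771466559553628 [ 0.94035704 -0.39610929  0.23490236] 0.0188
```

View pics/top0.png

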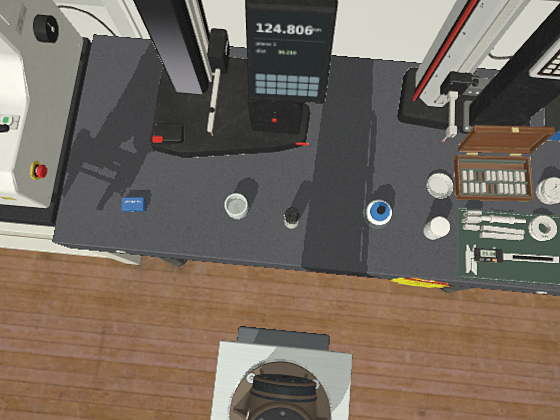

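View pics/side0.png

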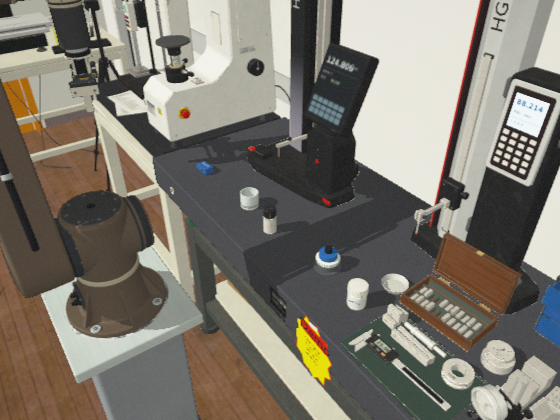

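The top view shows the pot near (236,206), the cylinder near (292,216), the lid set near (379,212), the jar near (437,228) and the case near (133,204). The arm is clear of all of them. I'll enlarge the pot and lid set next.

```bash
python3 - <<'E'
import cv2,numpy as np
t=cv2.imread("pics/top0.png");s=cv2.imread("pics/side0.png")
def c(i,x,y):return cv2.resize(i[y:y+50,x:x+66],None,fx=6,fy=6,interpolation=cv2.INTER_CUBIC)
a=np.vstack([np.hstack([c(t,203,181),c(t,346,187)]),np.hstack([c(s,216,173),c(s,294,233)])])
cv2.imwrite("pics/c0.png",a);print(a.shape)
E
```

```text
(600, 792, 3)
```

View pics/c0.png

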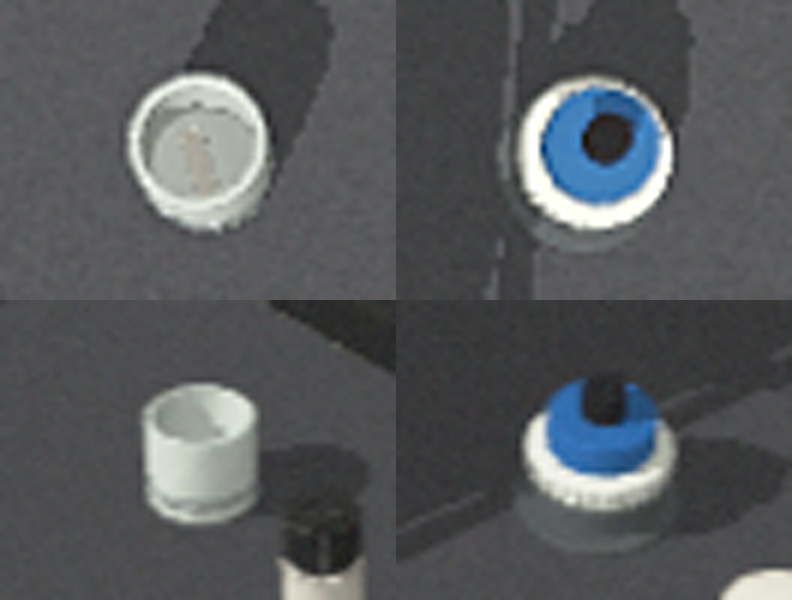

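```bash
cat > h.py <<'E'
from station import arm
import numpy as np
def ray(n,u,v):
    p=arm.camera_params(n);T=np.array(p["T"])
    return T[:3,3],T[:3,:3]@[(u-p["cx"])/p["fx"],(v-p["cy"])/p["fy"],1]
def at(n,u,v,z):
    o,d=ray(n,u,v);return o+d*(z-o[2])/d[2]
def proj(n,P):
    p=arm.camera_params(n);T=np.array(p["T"]);c=T[:3,:3].T@(np.array(P)-T[:3,3])
    return np.round([p["fx"]*c[0]/c[2]+p["cx"],p["fy"]*c[1]/c[2]+p["cy"]],2)
def st():
    s=arm.get_state();return s
E
python3 - <<'E'
from h import *
def f(l,n,ox,oy,px,py,u,v,z):
    u=ox+(u-px+.5)/6-.5;v=oy+(v-py+.5)/6-.5
    print(l,n,np.round((u,v),1),np.round(at(n,u,v,z),4))
f("pot mouth","top",203,181,0,0,200,142,.048)
f("flange","top",346,187,396,0,595,149,.034)
f("cover top","top",346,187,396,0,600,144,.050)
f("knob","top",346,187,396,0,608,137,.064)
f("pot mouth","side",216,173,0,300,200,418,.048)
f("pot foot","side",216,173,0,300,200,487,.0)
f("knob","side",294,233,396,300,604,386,.064)
f("flange","side",294,233,396,300,599,450,.034)
for n,u,v,z in(("cyl",292,211,.08),("jar",439,223,.062),("case",133,203,.023)):print(n,at("top",u,v,z))
# extents predicted for pot mouth / flange circles
for n in("top","side"):
  for C,r in(((0.454,.107,.048),.028),((.439,-.196,.034),.031)):
    t=np.linspace(0,6.28,60);P=np.array([proj(n,(C[0]+r*np.cos(a),C[1]+r*np.sin(a),C[2])) for a in t]);print(n,P.min(0),P.max(0))
E
```

```text
pot mouth top [235.9 204.2] [0.4748 0.1525 0.048 ]
flange top [378.8 211.4] [ 0.4939 -0.1987  0.034 ]
cover top top [379.6 210.6] [ 0.4924 -0.1975  0.05  ]
knob top [380.9 209.4] [ 0.4921 -0.1979  0.064 ]
pot mouth side [248.9 192.2] [0.4732 0.1472 0.048 ]
pot foot side [248.9 203.8] [0.476  0.1552 0.    ]
knob side [328.2 246.9] [ 0.4931 -0.2008  0.064 ]
flange side [327.4 257.6] [ 0.4885 -0.2056  0.034 ]
cyl [0.46406861 0.01474105 0.08      ]
jar [ 0.47271633 -0.33843545  0.062     ]
case [0.45889551 0.41179791 0.023     ]
top [242.01 203.11] [265.02 225.6 ]
top [363.78 220.73] [389.17 245.74]
side [241.08 195.21] [260.15 206.08]
side [297.45 254.89] [322.06 271.41]
```

The lid set is at about (0.4925, -0.199) and the pot at about (0.4745, 0.152). The features agree to within a few mm. Next I'll compute the shifts in tool axes.

```bash
cat >> h.py <<'E'
from scipy.spatial.transform import Rotation as Ro
def go(*P):
    s=arm.get_state();R=Ro.from_euler("xyz",s["ee_rot"]).as_matrix()
    for p in P:print(np.round(R.T@(np.array(p)-s["eef_pos"]),4))
    print("rot",np.round(s["ee_rot"],4),"pos",np.round(s["eef_pos"],4),"t",s["t"],"w",s["width"],"F",np.round(s["force"],1))
E
python3 -c "
from h import *
go((.4,.35,.22),(.4925,-.199,.18),(.4925,-.199,.12))"
```

```text
[0.2855 0.2262 0.0061]
[0.5286 0.727  0.0469]
[0.5286 0.7269 0.1069]
rot [ 3.1401e+00 -1.0000e-04 -2.8490e-01] pos [0.1896 0.6474 0.2257] t 0.1 w 0.08771466559553628 F [ 0.9 -0.4  0.2]
```

Units first: shifts go in shares of 0.75 m and turns go in shares of pi rad. So 0.285 m / 0.75 = 0.38, 0.226 m / 0.75 = 0.3013, -0.285 rad / 3.1416 = -0.0907.

Emit:
{"fn": "step_hand", "kwargs": {
  "plan": [
    [[0.088,0.38,0.3013,0,-0.0907],[0.088,0.38,0.3013,0,-0.0907],[0.088,0.38,0.3013,0,-0.0907],[0.088,0.38,0.3013,0,-0.0907],[0.088,0.38,0.3013,0,-0.0907],[0.088,0.38,0.3013,0,-0.0907],[0.088,0.38,0.3013,0,-0.0907],[0.088,0.38,0.3013,0,-0.0907],[0.088,0.38,0.3013,0,-0.0907],[0.088,0.38,0.3013,0,-0.0907]]
  ]
}}

```text
t: 0.93
eef_pos: [0.4014, 0.3466, 0.2265]
ee_rot: [3.141, 0.0, -0.003]
force: [0.0, 0.7, 0.6]
width: 0.0877
gripper_force: 0.0
```

```bash
python3 -c "
from h import *
go((.4925,-.199,.18))"
```

```text
[0.093  0.5452 0.047 ]
rot [ 3.1406e+00  4.0000e-04 -3.4000e-03] pos [0.4014 0.3466 0.2265] t 0.9333 w 0.08769910589691275 F [0.  0.7 0.6]
```

In the tool's units: 0.545 m / 0.75 = 0.7267, 0.092 m / 0.75 = 0.1227.

Emit:
{"fn": "step_hand", "kwargs": {
  "plan": [
    [[0.088,0.1227,0.7267,0.0627,0],[0.088,0.1227,0.7267,0.0627,0],[0.088,0.1227,0.7267,0.0627,0],[0.088,0.1227,0.7267,0.0627,0],[0.088,0.1227,0.7267,0.0627,0],[0.088,0.1227,0.7267,0.0627,0],[0.088,0.1227,0.7267,0.0627,0],[0.088,0.1227,0.7267,0.0627,0],[0.088,0.1227,0.7267,0.0627,0],[0.088,0.1227,0.7267,0.0627,0],[0.088,0.1227,0.7267,0.0627,0],[0.088,0.1227,0.7267,0.0627,0],[0.088,0.1227,0.7267,0.0627,0],[0.088,0.1227,0.7267,0.0627,0],[0.088,0.1227,0.7267,0.0627,0],[0.088,0.1227,0.7267,0.0627,0],[0.088,0.1227,0.7267,0.0627,0]]
  ]
}}

```text
t: 2.35
eef_pos: [0.4915, -0.1937, 0.1793]
ee_rot: [-3.141, 0.001, 0.0]
force: [0.5, 0.1, -0.1]
width: 0.0877
gripper_force: 0.0
```

```bash
python3 -c "
from h import *
import cv2
go((.4925,-.199,.10),(.4925,-.199,.0095))
t=arm.grab_frame('top')[110:260,280:480,::-1];s=arm.grab_frame('side')[130:280,230:430,::-1]
cv2.imwrite('pics/a1.png',cv2.resize(np.vstack([t,s]),None,fx=2,fy=2,interpolation=2)) if 0 else cv2.imwrite('pics/a1.png',cv2.resize(np.hstack([t,s]),(800,300),interpolation=2))
print(proj('side',(.4925,-.199,.1)))"
```

```text
[0.001  0.0053 0.0793]
[0.0011 0.0053 0.1698]
rot [-3.1414e+00  5.0000e-04  0.0000e+00] pos [ 0.4915 -0.1937  0.1793] t 2.35 w 0.08767282881764396 F [ 0.5  0.1 -0.1]
[328.4  235.55]
```

View pics/a1.png

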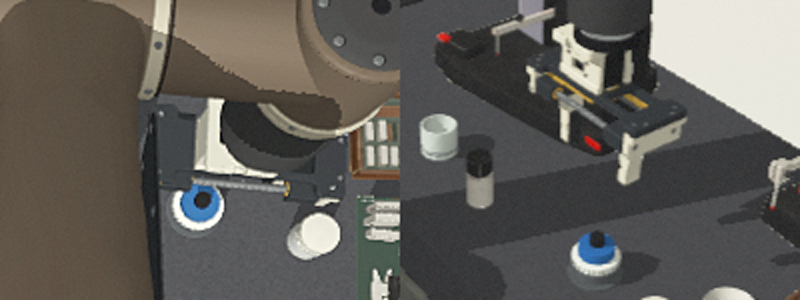

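The gripper hangs above the lid set, closing along world y, with the fingers on either side and the jar clear to the right. Descending in two steps.

In the tool's units: 0.08 m / 0.75 = 0.1067, 0.04 m / 0.75 = 0.0533.

Emit:
{"fn": "step_hand", "kwargs": {
  "plan": [
    [[0.088,0.0013,0.0067,0.0533,0],[0.088,0.0013,0.0067,0.1067,0],[0.088,0.0013,0.0067,0.1067,0],[0.088,0.0013,0.0067,0.1067,0]]
  ]
}}

```text
t: 2.78
eef_pos: [0.4916, -0.1983, 0.0989]
ee_rot: [3.141, 0.004, 0.002]
force: [0.7, 0.0, 1.5]
width: 0.0878
gripper_force: 0.0
```

```bash
python3 -c "
from h import *
go((.4925,-.199,.0095))"
```

```text
[0.0013 0.0007 0.0894]
rot [3.1415e+00 4.3000e-03 1.8000e-03] pos [ 0.4916 -0.1983  0.0989] t 2.7833 w 0.08778429916164648 F [0.7 0.  1.5]
```

In the tool's units: 0.089 m / 0.75 = 0.1187, 0.08 m / 0.75 = 0.1067.

Emit:
{"fn": "step_hand", "kwargs": {
  "plan": [
    [[0.088,0.0013,0.0013,0.04,0],[0.088,0.0013,0.0013,0.08,0],[0.088,0.0013,0.0013,0.1067,0],[0.088,0.0013,0.0013,0.1187,0],[0.088,0.0013,0.0013,0.1187,0],[0.088,0.0013,0.0013,0.1187,0]]
  ]
}}

```text
t: 3.28
eef_pos: [0.4953, -0.2001, 0.0124]
ee_rot: [3.141, -0.002, 0.001]
force: [0.7, -0.2, 0.2]
width: 0.0878
gripper_force: 0.0
```

```bash
python3 -c "
from h import *
go((.4925,-.199,.0095))"
```

```text
[-0.0029 -0.0011  0.0029]
rot [ 3.1411e+00 -2.0000e-03  1.4000e-03] pos [ 0.4953 -0.2001  0.0124] t 3.2833 w 0.08783048332245022 F [ 0.7 -0.2  0.2]
```

In the tool's units: 0.003 m / 0.75 = 0.004, -0.002 m / 0.75 = -0.0027.

Emit:
{"fn": "step_hand", "kwargs": {
  "plan": [
    [[0.088,-0.0027,-0.0013,0.004,0],[0.088,-0.0027,-0.0013,0.004,0],[0.088,-0.0027,-0.0013,0.004,0],[0.088,-0.0027,-0.0013,0.004,0]]
  ]
}}

```text
t: 3.62
eef_pos: [0.4923, -0.1992, 0.0084]
ee_rot: [3.141, -0.001, 0.0]
force: [0.5, 0.4, -0.2]
width: 0.0876
gripper_force: 0.0
```

```bash
python3 -c "
from h import *
go((.4925,-.199,.0095))"
```

```text
[ 0.0002 -0.0002 -0.0011]
rot [ 3.1415e+00 -1.4000e-03  4.0000e-04] pos [ 0.4923 -0.1992  0.0084] t 3.6167 w 0.08762027413411858 F [ 0.5  0.4 -0.2]
```

In the tool's units: -0.001 m / 0.75 = -0.0013.

Emit:
{"fn": "step_hand", "kwargs": {
  "plan": [
    [[0.072,0,0,-0.0013,0],[0.068,0,0,-0.0013,0],[0.066,0,0,-0.0013,0],[0.064,0,0,-0.0013,0],[0.062,0,0,-0.0013,0],[0.06,0,0,-0.0013,0],[0.058,0,0,-0.0013,0],[0.056,0,0,-0.0013,0],[0.056,0,0,-0.0013,0],[0.056,0,0,-0.0013,0],[0.056,0,0,-0.0013,0],[0.056,0,0,-0.0013,0]]
  ],
  "grip_n": 20
}}

```text
t: 4.62
eef_pos: [0.4918, -0.1991, 0.0085]
ee_rot: [-3.142, 0.0, 0.0]
force: [0.1, 1.8, -1.4]
width: 0.061
gripper_force: 20.0
```

In the tool's units: -0.118 m / 0.75 = -0.1573, -0.117 m / 0.75 = -0.156.

Emit:
{"fn": "step_hand", "kwargs": {
  "plan": [
    [[0.056,0,0,-0.004,0],[0.056,0,0,-0.0107,0],[0.056,0,0,-0.02,0],[0.056,0,0,-0.0307,0],[0.056,0,0,-0.04,0],[0.056,0,0,-0.0507,0],[0.056,0,0,-0.0613,0],[0.056,0,0,-0.072,0],[0.056,0,0,-0.0827,0],[0.056,0,0,-0.0933,0],[0.056,0,0,-0.104,0],[0.056,0,0,-0.1147,0],[0.056,0,0,-0.1253,0],[0.056,0,0,-0.136,0],[0.056,0,0,-0.1453,0],[0.056,0,0,-0.152,0],[0.056,0,0,-0.156,0],[0.056,0,0,-0.1573,0],[0.056,0,0,-0.1573,0],[0.056,0,0,-0.1573,0]]
  ]
}}

```text
t: 6.28
eef_pos: [0.4915, -0.1991, 0.1262]
ee_rot: [-3.141, 0.001, 0.0]
force: [0.2, 0.5, -2.8]
width: 0.0613
gripper_force: 20.0
```

```bash
python3 -c "
from h import *
import cv2
go((.4745,.152,.1265))
s=arm.grab_frame('side')
cv2.imwrite('pics/s2.png',s[:,:,::-1])
cv2.imwrite('pics/a2.png',cv2.resize(s[160:260,270:403,::-1],(798,600),interpolation=2))"
```

```text
[-1.700e-02 -3.511e-01 -2.000e-04]
rot [-3.1415e+00  6.0000e-04  1.0000e-04] pos [ 0.4915 -0.1991  0.1262] t 6.2833 w 0.06126106752205286 F [ 0.2  0.5 -2.8]
```

View pics/a2.png

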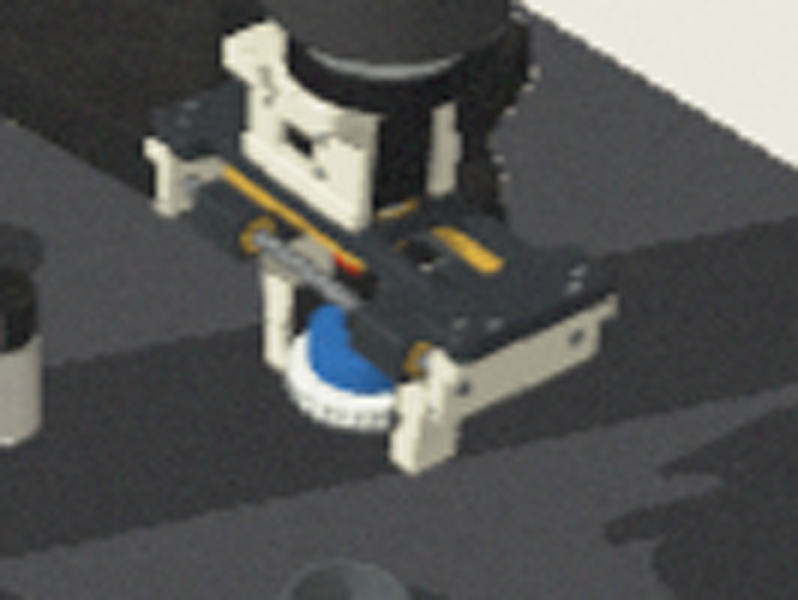

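The set is lifted in one piece and level, with the flange left edge at about px (318,221) and the fingers on the white flange. Carrying it to above the pot.

In the tool's units: -0.351 m / 0.75 = -0.468, -0.017 m / 0.75 = -0.0227.

Emit:
{"fn": "step_hand", "kwargs": {
  "plan": [
    [[0.056,0,-0.0053,0,0],[0.056,0,-0.0187,0,0],[0.056,-0.0013,-0.04,0,0],[0.056,-0.0027,-0.0667,0,0],[0.056,-0.004,-0.0973,0,0],[0.056,-0.0067,-0.1307,0,0],[0.056,-0.008,-0.164,0,0],[0.056,-0.0107,-0.1973,0,0],[0.056,-0.012,-0.2307,0,0],[0.056,-0.0133,-0.264,0,0],[0.056,-0.016,-0.2973,0,0],[0.056,-0.0173,-0.3307,0,0],[0.056,-0.0187,-0.364,0,0],[0.056,-0.02,-0.396,0,0],[0.056,-0.0213,-0.424,0,0],[0.056,-0.0213,-0.4453,0,0],[0.056,-0.0227,-0.46,0,0],[0.056,-0.0227,-0.4667,0,0],[0.056,-0.0227,-0.468,0,0],[0.056,-0.0227,-0.468,0,0]]
  ]
}}

```text
t: 8.0
eef_pos: [0.4744, 0.1517, 0.1264]
ee_rot: [3.141, 0.0, 0.001]
force: [-0.0, -0.9, -2.6]
width: 0.0615
gripper_force: 20.0
```

```bash
python3 -c "
from h import *
import cv2
t=np.linspace(0,2*np.pi,200)
def ext(n,C,r,z):
    P=np.array([proj(n,(C[0]+r*np.cos(a),C[1]+r*np.sin(a),z)) for a in t]);return P.min(0),P.max(0)
print('lift flange bottom pred, meas left 317.8 bot 231.7',ext('side',(.4915,-.1991),.031,.139),ext('side',(.4915,-.1991),.031,.151))
print('pot mouth side meas x 239.5-258.9 top 186.7',ext('side',(.4745,.152),.028,.048)); print('foot, bottom meas 209.9',ext('side',(.4745,.152),.028,0))
print('pot mouth top meas x 224.4-248 top 192.9',ext('top',(.4745,.152),.028,.048))
go((.4745,.152,.05))
s=arm.grab_frame('side')
cv2.imwrite('pics/s3.png',s[:,:,::-1])
cv2.imwrite('pics/a3.png',cv2.resize(s[130:220,190:310,::-1],(800,600),interpolation=2))"
```

```text
lift flange bottom pred, meas left 317.8 bot 231.7 (array([316.26, 215.69]), array([341.8 , 231.13])) (array([316.46, 211.8 ]), array([342.16, 227.16]))
pot mouth side meas x 239.5-258.9 top 186.7 (array([239.14, 186.31]), array([257.71, 196.61]))
foot, bottom meas 209.9 (array([239.95, 199.23]), array([258.17, 209.73]))
pot mouth top meas x 224.4-248 top 192.9 (array([224.66, 193.31]), array([247.57, 215.61]))
[ 0.0001 -0.0003  0.0764]
rot [3.1413e+00 4.0000e-04 5.0000e-04] pos [0.4744 0.1517 0.1264] t 8.0 w 0.06149174142805585 F [-0.  -0.9 -2.6]
```

View pics/a3.png

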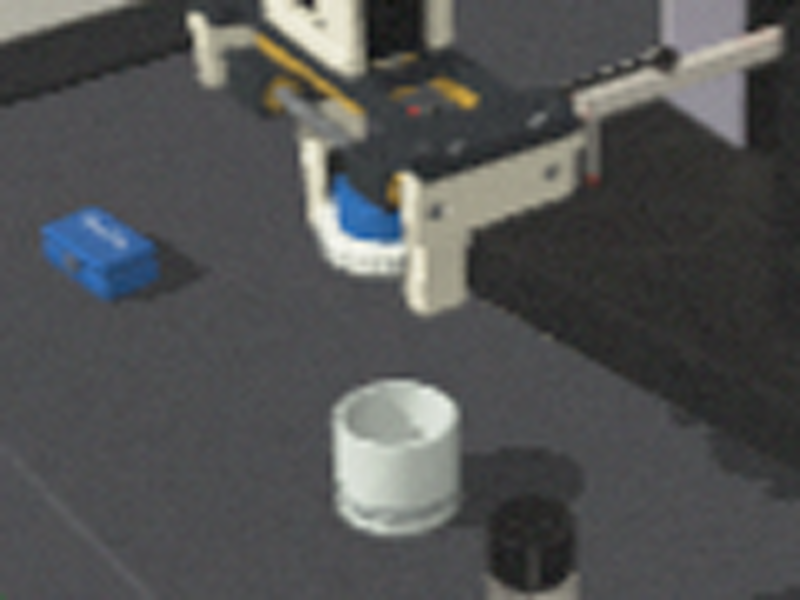

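The set hangs level above the open pot. The flange lower-left arc is near px (239–250, 163–171), and the pot mouth spans px columns 240–259. I'll fit both silhouettes in this one picture to get the relative offset.

```bash
cat > fit.py <<'E'
from h import *
import cv2
from scipy.optimize import least_squares
t=np.linspace(0,2*np.pi,120)
def edge(img,box,thr=140,k=8):
    x0,y0,x1,y1=box;g=cv2.imread(img).min(2)[y0:y1,x0:x1]
    g=cv2.resize(g,None,fx=k,fy=k,interpolation=cv2.INTER_CUBIC)
    cs=cv2.findContours((g>thr).astype(np.uint8),cv2.RETR_EXTERNAL,cv2.CHAIN_APPROX_NONE)[0]
    c=max(cs,key=len)[:,0,:].astype(float)
    return (c+.5)/k-.5+[x0,y0]
def hull(n,x,y,cyl):
    P=[proj(n,(x+r*np.cos(a),y+r*np.sin(a),z)) for r,z in cyl for a in t]
    return cv2.convexHull(np.array(P,np.float32))
def fit(n,E,cyl,x0):
    f=lambda p:[cv2.pointPolygonTest(H,(float(e[0]),float(e[1])),True) for H in [hull(n,p[0],p[1],cyl)] for e in E]
    r=least_squares(f,x0,diff_step=1e-3,loss="soft_l1",f_scale=.3);return np.round(r.x,4),len(E),np.round(np.sqrt(np.mean(np.square(r.fun))),2)
E
python3 - <<'E'
from fit import *
pot=[(.028,0),(.028,.048)]
for im in("pics/side0.png","pics/s3.png"):
    E=edge(im,(232,180,266,216));print(im,fit("side",E[::3],pot,(.4745,.152)))
E=edge("pics/top0.png",(215,185,257,224));print("top",fit("top",E[::3],pot,(.4745,.152)))
zb=.1264+.0135
E=edge("pics/s3.png",(228,150,251,180));E=E[(E[:,1]>163.5)&(E[:,0]<249.5)]
print(E[::10].round(1).tolist())
print("lid",fit("side",E,[(.031,zb),(.031,zb+.012)],(.4744,.152)))
# original lid, both views
ls=[(.031,.022),(.031,.034)]
E=edge("pics/top0.png",(365,195,393,228));print("lid0 top",fit("top",E[::2],ls,(.4925,-.199)))
E=edge("pics/side0.png",(312,240,342,272));E=E[E[:,1]>255];print("lid0 side",fit("side",E[::2],ls,(.4925,-.199)))
E
python3 - <<'E'
E
```

```text
Traceback (most recent call last):
  File "fit.py", line 16, in fit
    r=least_squares(f,x0,diff_step=1e-3,loss="soft_l1",f_scale=.3);return np.round(r.x,4),len(E),np.round(np.sqrt(np.mean(np.square(r.fun))),2)
  File "fit.py", line 15, in <lambda>
    f=lambda p:[cv2.pointPolygonTest(H,(float(e[0]),float(e[1])),True) for H in [hull(n,p[0],p[1],cyl)] for e in E]
                                                                                 ~~~~^^^^^^^^^^^^^^^^^
  File "fit.py", line 12, in hull
    P=[proj(n,(x+r*np.cos(a),y+r*np.sin(a),z)) for r,z in cyl for a in t]
       ~~~~^^^^^^^^^^^^^^^^^^^^^^^^^^^^^^^^^^^
  File "h.py", line 9, in proj
    p=arm.camera_params(n);T=np.array(p["T"]);c=T[:3,:3].T@(np.array(P)-T[:3,3])
ValueError: time passes only in moves, steps and waits
```

```bash
python3 - <<'E'
s=open("h.py").read()
s=s.replace("def ray","PA={n:arm.camera_params(n) for n in('top','side')}\ndef ray",1).replace("p=arm.camera_params(n)","p=PA[n]").replace("return np.round([p[\"fx\"]*c[0]/c[2]+p[\"cx\"],p[\"fy\"]*c[1]/c[2]+p[\"cy\"]],2)","return np.array([p[\"fx\"]*c[0]/c[2]+p[\"cx\"],p[\"fy\"]*c[1]/c[2]+p[\"cy\"]])")
open("h.py","w").write(s)
E
cat > m.py <<'E'
from fit import *
pot=[(.028,0),(.028,.048)]
for im in("pics/side0.png","pics/s3.png"):
    E=edge(im,(232,180,266,216));print(im,fit("side",E[::3],pot,(.4745,.152)))
E=edge("pics/top0.png",(215,185,257,224));print("top",fit("top",E[::3],pot,(.4745,.152)))
zb=.1264+.0135
E=edge("pics/s3.png",(228,150,251,180));E=E[(E[:,1]>163.5)&(E[:,0]<249.5)]
print(E[::10].round(1).tolist())
print("lid",fit("side",E,[(.031,zb),(.031,zb+.012)],(.4744,.152)))
ls=[(.031,.022),(.031,.034)]
E=edge("pics/top0.png",(365,195,393,228));print("lid0 top",fit("top",E[::2],ls,(.4925,-.199)))
E=edge("pics/side0.png",(312,240,342,272));E=E[E[:,1]>255];print("lid0 side",fit("side",E[::2],ls,(.4925,-.199)))
E
python3 m.py
```

```text
pics/side0.png (array([0.4752, 0.1538]), 208, np.float64(1.39))
pics/s3.png (array([0.4752, 0.1538]), 208, np.float64(1.38))
top (array([0.4762, 0.1546]), 193, np.float64(0.63))
[[236.7, 163.6], [237.2, 164.8], [237.8, 166.1], [238.2, 167.3], [239.1, 168.6], [240.2, 169.6], [241.4, 169.8], [242.7, 170.4], [243.9, 170.7], [245.2, 170.6], [246.4, 170.6], [247.7, 170.6], [248.9, 170.3], [249.2, 165.9], [247.9, 166.2], [246.7, 166.1], [245.4, 165.7], [244.2, 165.7], [242.9, 165.4], [241.7, 164.7], [240.6, 163.7]]
lid (array([0.4775, 0.1518]), 202, np.float64(2.55))
lid0 top (array([ 0.4933, -0.1995]), 297, np.float64(0.26))
lid0 side (array([ 0.495 , -0.1968]), 252, np.float64(2.5))
```

```bash
cat > m.py <<'E'
from fit import *
def he(im,box,thr):
    H=cv2.convexHull(edge(im,box,thr).astype(np.float32))[:,0]
    P=np.vstack([H,H[:1]]);return np.vstack([a+(b-a)*np.linspace(0,1,max(2,int(np.hypot(*(b-a))*4)),endpoint=False)[:,None] for a,b in zip(P,P[1:])])
pot=[(.028,0),(.028,.048)];zb=.1264+.0135
for thr in(120,140):
    for im in("pics/side0.png","pics/s3.png"):
        print(im,fit("side",he(im,(232,180,266,216),thr),pot,(.4745,.152)))
    print("top",fit("top",he("pics/top0.png",(215,185,257,224),thr),pot,(.4745,.152)))
    E=he("pics/s3.png",(228,150,251,180),thr);E=E[(E[:,1]>163.5)&(E[:,0]<248.5)&(E[:,1]>163.5+0*E[:,0])]
    E=E[~((E[:,0]>240)&(E[:,1]<168))]
    print("lid",fit("side",E,[(.031,zb),(.031,zb+.012)],(.4744,.152)))
    zb2=.1262+.0135
    E=he("pics/s2.png",(314,205,337,240),thr);E=E[(E[:,0]<334)&(E[:,1]>222)]
    print("lid lift (tcp .4915,-.1991)",fit("side",E,[(.031,zb2),(.031,zb2+.012)],(.4915,-.199)))
    ls=[(.031,.022),(.031,.034)]
    print("lid0 top",fit("top",he("pics/top0.png",(365,195,393,228),thr),ls,(.4925,-.199)))
    E=he("pics/side0.png",(312,240,342,272),thr);print("lid0 side",fit("side",E[E[:,1]>255],ls,(.4925,-.199)))
E
python3 m.py
```

```text
pics/side0.png (array([0.4742, 0.1514]), 277, np.float64(0.27))
pics/s3.png (array([0.4741, 0.1514]), 275, np.float64(0.27))
top (array([0.4757, 0.1546]), 306, np.float64(0.27))
lid (array([0.4746, 0.1492]), 63, np.float64(0.23))
lid lift (tcp .4915,-.1991) (array([ 0.4919, -0.2006]), 88, np.float64(0.3))
lid0 top (array([ 0.4932, -0.1995]), 317, np.float64(0.25))
lid0 side (array([ 0.4922, -0.2005]), 158, np.float64(0.24))
pics/side0.png (array([0.4745, 0.1517]), 267, np.float64(0.77))
pics/s3.png (array([0.4745, 0.1516]), 272, np.float64(0.78))
top (array([0.4759, 0.1545]), 302, np.float64(0.46))
lid (array([0.4755, 0.1495]), 60, np.float64(0.23))
lid lift (tcp .4915,-.1991) (array([ 0.4927, -0.2   ]), 89, np.float64(0.25))
lid0 top (array([ 0.4933, -0.1995]), 313, np.float64(0.2))
lid0 side (array([ 0.4929, -0.1994]), 154, np.float64(0.28))
```

Pot and lid agree to about 1–2 mm, so I need roughly +1.4 mm in y and -0.4 mm in x. Next I'll lower to just above the mouth with that correction.

In the tool's units: 0.073 m / 0.75 = 0.0973, 0.07 m / 0.75 = 0.0933.

Emit:
{"fn": "step_hand", "kwargs": {
  "plan": [
    [[0.056,0,-0.0013,0.004,0],[0.056,0,-0.002,0.0133,0],[0.056,-0.0007,-0.002,0.0267,0],[0.056,-0.0007,-0.002,0.0427,0],[0.056,-0.0007,-0.002,0.0587,0],[0.056,-0.0007,-0.002,0.0733,0],[0.056,-0.0007,-0.002,0.0853,0],[0.056,-0.0007,-0.002,0.0933,0],[0.056,-0.0007,-0.002,0.0973,0],[0.056,-0.0007,-0.002,0.0973,0],[0.056,-0.0007,-0.002,0.0973,0],[0.056,-0.0007,-0.002,0.0973,0],[0.056,-0.0007,-0.002,0.0973,0]]
  ]
}}

```text
t: 9.13
eef_pos: [0.4746, 0.1536, 0.0541]
ee_rot: [-3.141, -0.001, 0.0]
force: [-0.2, 0.2, -2.4]
width: 0.0613
gripper_force: 20.0
```

```bash
python3 -c "
from h import *
import cv2
go((.474,.1531,.0345))
s=arm.grab_frame('side');t=arm.grab_frame('top')
cv2.imwrite('pics/s4.png',s[:,:,::-1])
a=cv2.resize(s[150:220,210:290,::-1],(640,560),interpolation=2)
cv2.imwrite('pics/a4.png',a)"
```

```text
[-0.0006  0.0005  0.0196]
rot [-3.1409e+00 -1.0000e-03  3.0000e-04] pos [0.4746 0.1536 0.0541] t 9.1333 w 0.061319832383391955 F [-0.2  0.2 -2.4]
```

View pics/a4.png

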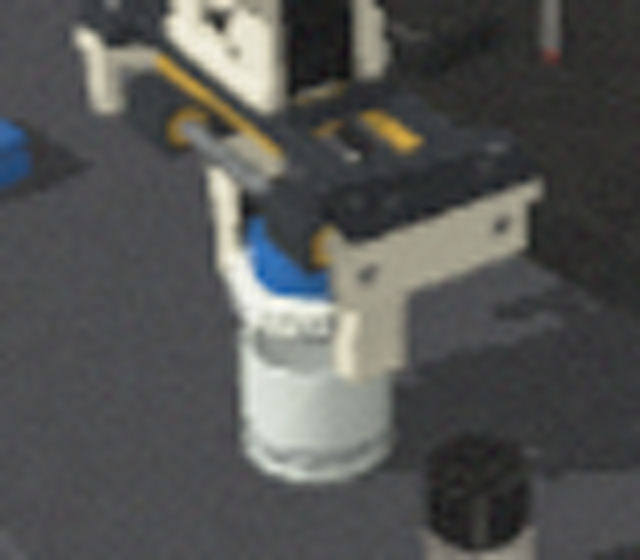

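The plug is just above the mouth, with the pot at crop columns 242–392 and the set centred over it. Lowering slowly.

In the tool's units: 0.0145 m / 0.75 = 0.0193, 0.013 m / 0.75 = 0.0173.

Emit:
{"fn": "step_hand", "kwargs": {
  "plan": [
    [[0.056,-0.0004,0.0003,0.004,0],[0.056,-0.0004,0.0003,0.0067,0],[0.056,-0.0004,0.0003,0.0093,0],[0.056,-0.0004,0.0003,0.012,0],[0.056,-0.0004,0.0003,0.0147,0],[0.056,-0.0004,0.0003,0.0173,0],[0.056,-0.0004,0.0003,0.0193,0],[0.056,-0.0004,0.0003,0.0193,0],[0.056,-0.0004,0.0003,0.0193,0]]
  ]
}}

```text
t: 9.98
eef_pos: [0.4739, 0.1531, 0.0389]
ee_rot: [3.141, 0.0, 0.0]
force: [-0.4, -0.1, -2.7]
width: 0.0616
gripper_force: 20.0
```

```bash
python3 -c "
from h import *
print(arm.get_state()['moment'])"
```

```text
[0.00645743 0.00171141 0.03012391]
```

The plug is entering freely. Continuing until the force shows that it's seated.

In the tool's units: 0.004 m / 0.75 = 0.0053, 0.0035 m / 0.75 = 0.0047.

Emit:
{"fn": "step_hand", "kwargs": {
  "plan": [
    [[0.056,0,0,0.0013,0],[0.056,0,0,0.0027,0],[0.056,0,0,0.004,0],[0.056,0,0,0.0047,0],[0.056,0,0,0.0053,0],[0.056,0,0,0.0053,0],[0.056,0,0,0.0053,0]]
  ]
}}

```text
t: 10.57
eef_pos: [0.4739, 0.1532, 0.0351]
ee_rot: [-3.142, 0.0, 0.0]
force: [0.5, -0.2, -2.4]
width: 0.0615
gripper_force: 20.0
```

In the tool's units: 0.001 m / 0.75 = 0.0013, 0.0005 m / 0.75 = 0.0007.

Emit:
{"fn": "step_hand", "kwargs": {
  "plan": [
    [[0.056,0,0,0.0007,0],[0.056,0,0,0.0013,0],[0.056,0,0,0.0013,0],[0.056,0,0,0.0013,0]]
  ]
}}

```text
t: 10.9
eef_pos: [0.474, 0.1532, 0.0345]
ee_rot: [-3.141, -0.0, 0.0]
force: [-2.0, -0.3, 4.7]
width: 0.0612
gripper_force: 20.0
```

Contact came at TCP z 0.0345, exactly the predicted seated height. Releasing.

In the tool's units: -0.0005 m / 0.75 = -0.0007.

Emit:
{"fn": "step_hand", "kwargs": {
  "plan": [
    [[0.064,0,0,-0.0007,0],[0.07,0,0,-0.0007,0],[0.088,0,0,-0.0007,0],[0.088,0,0,-0.0007,0],[0.088,0,0,-0.0007,0],[0.088,0,0,-0.0007,0],[0.088,0,0,-0.0007,0],[0.088,0,0,-0.0007,0]]
  ]
}}

```text
t: 11.57
eef_pos: [0.4739, 0.1531, 0.0345]
ee_rot: [3.142, 0.0, 0.0]
force: [0.4, 0.2, -1.1]
width: 0.0873
gripper_force: 0.0
```

```bash
python3 -c "
from h import *
go((.474,.1532,.15),(.474,.1532,.079))
s=arm.grab_frame('side')
import cv2
cv2.imwrite('pics/a5.png',cv2.resize(s[150:220,210:290,::-1],(640,560),interpolation=2))"
```

```text
[ 1.000e-04 -1.000e-04 -1.155e-01]
[ 0.0001 -0.0001 -0.0445]
rot [3.1415e+00 0.0000e+00 2.0000e-04] pos [0.4739 0.1531 0.0345] t 11.5667 w 0.08731187167066233 F [ 0.4  0.2 -1.1]
```

View pics/a5.png

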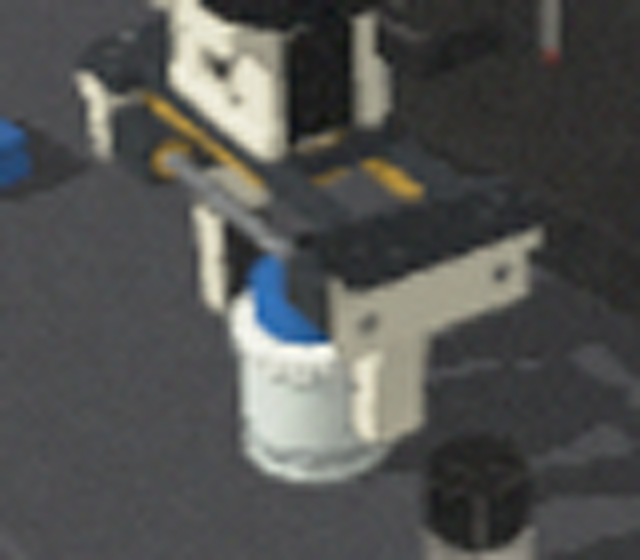

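The lid set is seated level with the flange on the mouth, both fingers are clear, and the pot hasn't moved. Now I'll raise to knob height, with tips at z≈0.079 above the cover top at 0.076, and close.

In the tool's units: -0.044 m / 0.75 = -0.0587, -0.038 m / 0.75 = -0.0507.

Emit:
{"fn": "step_hand", "kwargs": {
  "plan": [
    [[0.088,0,0,-0.0133,0],[0.088,0,0,-0.0333,0],[0.088,0,0,-0.0507,0],[0.088,0,0,-0.0587,0],[0.07,0,0,-0.0587,0],[0.055,0,0,-0.0587,0],[0.04,0,0,-0.0587,0],[0.03,0,0,-0.0587,0],[0.028,0,0,-0.0587,0],[0.026,0,0,-0.0587,0],[0.024,0,0,-0.0587,0],[0.024,0,0,-0.0587,0]]
  ]
}}

```text
t: 12.62
eef_pos: [0.4739, 0.1531, 0.0784]
ee_rot: [3.141, 0.0, 0.0]
force: [0.5, -1.2, -0.4]
width: 0.0397
gripper_force: 0.0
```

Emit:
{"fn": "step_hand", "kwargs": {
  "plan": [
    [[0.026,0,0,0,0],[0.026,0,0,0,0],[0.026,0,0,0,0],[0.024,0,0,0,0],[0.022,0,0,0,0],[0.02,0,0,0,0],[0.018,0,0,0,0],[0.016,0,0,0,0],[0.015,0,0,0,0],[0.015,0,0,0,0],[0.015,0,0,0,0],[0.015,0,0,0,0],[0.015,0,0,0,0],[0.015,0,0,0,0],[0.015,0,0,0,0],[0.015,0,0,0,0]]
  ],
  "grip_n": 12
}}

```text
t: 13.95
eef_pos: [0.4739, 0.1532, 0.0786]
ee_rot: [-3.142, -0.0, 0.0]
force: [-0.1, 0.7, 0.8]
width: 0.0191
gripper_force: 12.0
```

In the tool's units: -0.1 m / 0.75 = -0.1333, -0.099 m / 0.75 = -0.132.

Emit:
{"fn": "step_hand", "kwargs": {
  "plan": [
    [[0.015,0,0,-0.0013,0],[0.015,0,0,-0.004,0],[0.015,0,0,-0.008,0],[0.015,0,0,-0.0133,0],[0.015,0,0,-0.02,0],[0.015,0,0,-0.028,0],[0.015,0,0,-0.0373,0],[0.015,0,0,-0.048,0],[0.015,0,0,-0.0587,0],[0.015,0,0,-0.0693,0],[0.015,0,0,-0.08,0],[0.015,0,0,-0.0907,0],[0.015,0,0,-0.1013,0],[0.015,0,0,-0.112,0],[0.015,0,0,-0.1213,0],[0.015,0,0,-0.128,0],[0.015,0,0,-0.132,0],[0.015,0,0,-0.1333,0],[0.015,0,0,-0.1333,0],[0.015,0,0,-0.1333,0]]
  ]
}}

```text
t: 15.62
eef_pos: [0.4737, 0.153, 0.1782]
ee_rot: [3.141, 0.001, 0.0]
force: [-0.9, -0.5, -0.9]
width: 0.0192
gripper_force: 12.0
```

Emit:
{"fn": "step_hand", "kwargs": {
  "plan": [
    [[0.015,0,0,0,0],[0.015,0,0,0,0],[0.015,0,0,0,0],[0.015,0,0,0,0]]
  ]
}}

```text
t: 15.95
eef_pos: [0.4739, 0.1531, 0.1784]
ee_rot: [3.141, 0.0, 0.0]
force: [-0.6, -0.4, -0.5]
width: 0.0198
gripper_force: 12.0
```

```bash
python3 -c "
from h import *
import cv2
s=arm.grab_frame('side')
cv2.imwrite('pics/a6.png',cv2.resize(s[120:220,190:310,::-1],(720,600),interpolation=2))"
```

```text
(no output)
```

View pics/a6.png

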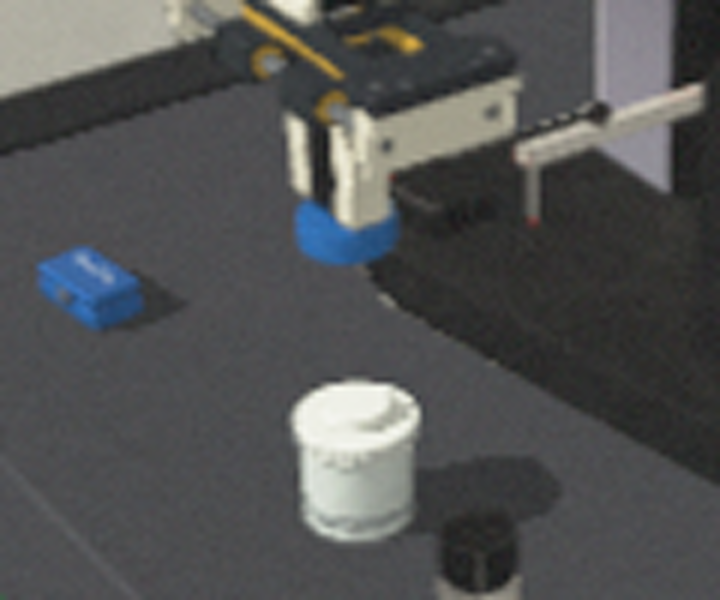

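The blue cover hangs level in the fingers at about crop (347,230), straight above the white inner lid at about (355,415). The inner lid sits flat on the pot, and the bystanders are where they were. Handing in.

```bash
python3 -c "
from station import arm
print(arm.job_done())"
```

```text
the job is handed in; nothing more can be done
None
```

The job is handed in at about 16 s of the 58 s allowed: the inner lid is seated in the pot and the blue cover is held level about 10 cm above it; the final side picture and force readings looked right, but the verdict was not shown.

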